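Slide the urgent specimen box into the scanning corner and scan it

ROBOT

A 6-joint arm with a two-finger parallel gripper is mounted at the origin on the work surface. World frame = base frame: x ahead of the robot, y to its left, z up, the work surface at z = 0. Lengths are in mm, angles in rad, forces in N, time in s.
With the tool pointing down it reaches from about 375 to 925 mm from the base axis. Payload 5.7 kg.
Tool frame: the origin (TCP) lies midway between the tips of the shut fingers; the grasp point (between the pads) lies 19 mm behind it (bot.tcp_to_grasp is the distance from the TCP to the grasp point, in mm); x points along the fingers, y is the direction in which the jaws open and shut, and the axes are right-handed (so a half turn about x gives the same grasp; the last joint's range is limited). The gripper opens to 88 mm and grips with 3 to 60 N. Pads are 20 mm wide; open, the fingers measure 115 mm over their backs; the gripper's body (75 mm by 178 mm) begins 61 mm behind the grasp point.
Start: joints at [-1.356, 0.359, 1.51, -0, 1.272, -0.115], TCP at [194.296, -567.636, 222.623] pointing down, gripper open.
Joint ranges: [-2.97, 2.97], [-1.01, 2.36], [0.21, 2.38], [-0.96, 4.11], [0.2, 2.71], [-2.98, 2.98]. Speed limits (rad/s): [2.39, 2.39, 3.14, 3.14, 3.14, 3.14].

INTERFACE

Orientations are given as a unit quaternion [w, x, y, z].
In Python, from workcell import bot, eoat, kin, camera, calibration, sign_off, readout gives the robot as it stands. Calls block until the motion is done:
- bot.goto(position, orientation): joint-space move of the TCP to a pose.
- bot.move_linear(position, orientation=None, speed=150, f_stop=None): straight line of the TCP; orientation=None keeps the orientation; speed is the mean speed in mm/s. With f_stop (N) it stops when the force on the tool has changed by that much, and returns True; else False.
- bot.set_joints(angles): joint-space move.
- eoat.move_gripper(opening): opening from 0.0 (shut) to 1.0 (fully open); the grip force is fixed at half the most; returns when the fingers have stopped.
- bot.hold(seconds).
- kin.ik(position, orientation): joint angles nearest the present ones, or None.
- camera(name): name is "side" or "top" or "wrist"; returns the picture (480x640x3 uint8, red, green, blue); there is no depth.
- calibration(name): a dict with "fx", "fy", "cx", "cy" (pixels), "eye" and "attitude" of the camera in the world; the wrist camera has in their place "tool_from_camera" (4x4, takes a point from camera to tool coordinates, whose origin is the TCP and whose axes are the tool frame's). Camera axes: x right, y down, z forward; pixel columns grow to the right and rows downward; lengths in mm; the calibration is good to about 2 mm. A picture is of the moment at which its call begins: read the wrist's pose just before it. calibration takes no time and is no camera call.
A pose or a line that the arm cannot do raises bot.Unreachable and nothing moves.
- sign_off(): hands the job in, once; it reports no verdict.
Readings, each from a call of its own:
- readout.get_t(): time.
- readout.get_joints(): joint angles.
- readout.get_qd(): joint speeds.
- readout.get_effort(): joint torques, N m.
- readout.get_tcp_pos(): TCP position.
- readout.get_ee_rot(): TCP orientation.
- readout.get_ft_force(): force on the tool from outside, world axes, zero at the start.
- readout.get_moment(): the same for the moment, N m.
- readout.get_gripper_width(): opening from 0.0 (shut) to 1.0 (fully open).
Only numpy, scipy, OpenCV 4.12 (cv2) and the standard library are available. Lean on these libraries where they do the work, as an engineer would, in place of code of your own. Each camera call takes 0.05 s, during which the arm holds its last target.

TASK

Push the red-lidded specimen box along the desk until it sits flat and flush against both the guide rail and the end stop of the scanning station, its long side along the rail, then press the station's green scan button fully down and let it go. Only push: never lift, tip or carry the box, and leave the blue-lidded box and the other things on the desk where they are.

Things in the scene. Friction and masses are not known exactly. Their poses are not given: they have to be found in the camera images.
- red_box: The urgent specimen box, loose, about 0.25 to 0.5 kg: plain box 90 mm (its x) by 110 mm (its y), 50 mm high, white with a flush red lid and a barcode label on top. Origin: centre of its underside; z up. It starts with x roughly along world x, on the open (-x) side of the guide rail, short of the end stop; red and blue box stand side by side along y, either way round.
- blue_box: Routine specimen box, same size, mass and make but with a blue lid; to be left alone. Origin: centre of its underside.
- station: Scanning station, fixed. Origin at desk level in the inner corner of its aluminium guide rail and end stop (both 30 mm high, 12 mm thick); z up. The rail's inner face is the plane x = 0 of this frame, from the corner 400 mm along -y; the stop's inner face is the plane y = 0, from the corner 100 mm along -x. The box belongs on the inner side of both (x < 0, y < 0).
- seat (a point): Centre, at desk level, of the yellow-edged 90 x 110 mm patch printed in the station's corner; the seated box's origin is here, at x = -45 mm, y = -55 mm of the station's frame.
- reader (a point): Top of the station's small white reader, 70 x 70 mm at its foot, about 115 mm high, fixed behind the guide rail, its foot 20 to 90 mm beyond the rail's inner face.
- scan_top (a point): Centre of the top of the green scan button (round, 32 mm across), which presses straight down; it moves with the button. It sits on a grey block 90 x 76 mm, 30 mm high, on the far (+y) side of the end stop, at x = -80 mm, y = 54 mm of the station's frame.
- scan (a joint): Travel of the green scan button in m: 0 released, 0.006 fully down; a spring brings it back, about 4 N holds it fully down.
- sanitiser: White pump bottle, 55 x 80 mm and 170 mm high, loose. Origin: centre of its underside.
- jar: Small specimen jar with yellow cap, 48 mm across, 65 mm high, loose. Origin: centre of its underside.
- pen: Red pen, 150 mm long (its x), 11 mm thick, lying loose. Origin: under its middle.
- wipes: Blue tub of wipes, 132 mm across, 135 mm high with a wipe standing out to about 180 mm, loose. Origin: centre of its underside.
- stapler: Blue and black stapler, 135 mm long (its x), 34 mm wide, about 50 mm high, loose. Origin: centre of its underside.
- mouse: Black computer mouse, 105 mm (its x) by 60 mm by 32 mm high, loose. Origin: centre of its underside.
Things that resemble listed ones, but are neither listed nor needed, are in the scene too. What is shaped like the red_box but orange, purple or turquoise is not meant.

How it is judged (in metres and radians):
On the way, in this order (a step that is already met when the one before it is completed fails the run):
1. the red-lidded box is seated in the scanning corner (x of red_box in the frame of station between -0.05 and -0.041 m and y of red_box in the frame of station between -0.06 and -0.051 m and angle between the x axis of red_box and the x axis of station, either way round below 0.06 rad and height (world z) of red_box below 0.004 m and linear speed of red_box below 0.02 m/s), for 0.2 s.
2. with the box seated, the green button is pressed down (value of joint scan above 0.0042 m and x of red_box in the frame of station between -0.05 and -0.041 m and y of red_box in the frame of station between -0.06 and -0.051 m and angle between the x axis of red_box and the x axis of station, either way round below 0.06 rad and height (world z) of red_box below 0.004 m), for 0.05 s.
At the end, for the whole second after the job is handed in: The red-lidded box stands flat on the desk, within 5 mm of touching both the guide rail and the end stop, its sides square to them within 0.06 rad, at rest, and the green button has been pressed (more than 4.2 mm of its 6 mm) after the box was seated and is up again (x of red_box in the frame of station between -0.05 and -0.041 m and y of red_box in the frame of station between -0.06 and -0.051 m and angle between the x axis of red_box and the x axis of station, either way round below 0.06 rad and height (world z) of red_box below 0.004 m and linear speed of red_box below 0.01 m/s and angle between red_box's own z axis and vertical below 0.04 rad and value of joint scan below 0.0015 m).
It fails at once if the red-lidded box is lifted off the desk (its underside's centre over 10 mm up) (height (world z) of red_box above 0.01 m).
It fails at once if the red-lidded box is tipped by more than 0.15 rad (angle between red_box's own z axis and vertical above 0.15 rad).
It fails at once if the blue-lidded box is moved by more than 20 mm (distance of blue_box from where it was at the start of the episode above 0.02 m).
It fails at once if the sanitiser, jar, pen, wipes, stapler or mouse is moved by more than 20 mm (distance of any of sanitiser, jar, pen, wipes, stapler, mouse from where it was at the start of the episode above 0.02 m).
It also fails if it takes over 64 s, if anything falls off the work surface, if the arm or the gripper's body presses on something with over 40 N, if the wrist force passes 120 N, or if a joint passes its speed limit or range.

## Working session

There is one attempt and no reset: what is moved stays moved. The work goes in short steps, each a Python script; the robot and the scene stay as the last script left them, time stands still between calls to the robot, and variables do not carry over. Pictures are saved under pics/ and viewed, and the job is handed in when it is done.

```bash
mkdir -p pics; ls; python3 - <<'E'
from workcell import bot,camera,calibration,readout
import cv2
for n in ("top","side","wrist"):
    im=camera(n); cv2.imwrite(f"pics/{n}0.png",im[:,:,::-1]); print(n,calibration(n))
print(readout.get_t(),readout.get_ee_rot())
E
```

```text
pics
top {'fx': 526.0950178611582, 'fy': 526.0950178611582, 'cx': 318.50967135389, 'cy': 242.16492760378108, 'eye': array([ 352.12486212,  -39.4619973 , 1326.94666015]), 'attitude': array([ 0.03641057, -0.69862067,  0.7131674 , -0.04467307])}
side {'fx': 574.1355395571799, 'fy': 574.1355395571799, 'cx': 318.75097235334505, 'cy': 235.8065313506366, 'eye': array([ 279.37083033, -991.86133444,  956.11482425]), 'attitude': array([-0.40422187,  0.90839805, -0.09605004,  0.04681937])}
wrist {'fx': 424.80459222533324, 'fy': 424.80459222533324, 'cx': 325.7481009363468, 'cy': 243.8133815732448, 'tool_from_camera': array([[ 2.18933378e-04, -2.66574779e-01,  9.63814214e-01,
        -1.61666923e+02],
       [ 9.99999718e-01,  7.50540271e-04, -1.95662295e-05,
         4.13946899e-01],
       [-7.18165518e-04,  9.63813947e-01,  2.66574868e-01,
        -7.24208899e+01],
       [ 0.00000000e+00,  0.00000000e+00,  0.00000000e+00,
         1.00000000e+00]])}
0.15 [-0.11556399 -0.69747715 -0.11658689  0.69755149]
```

View pics/top0.png

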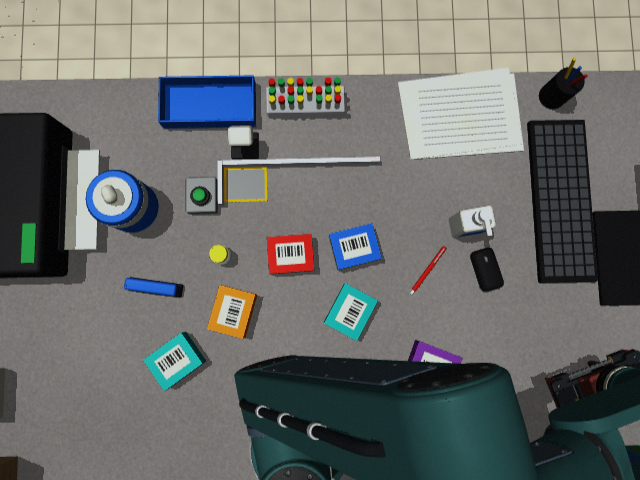

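View pics/side0.png

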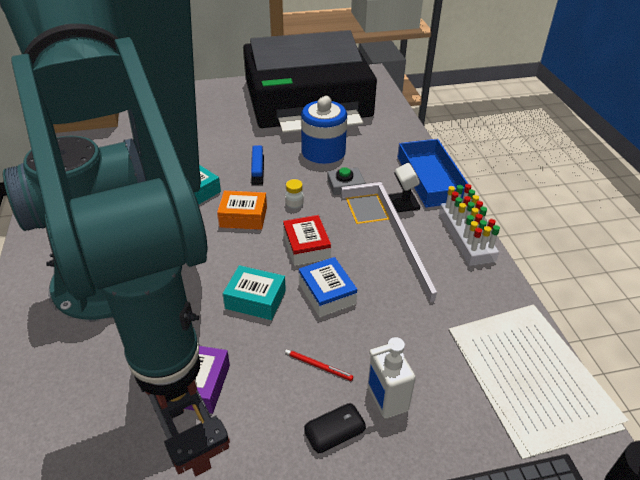

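View pics/wrist0.png

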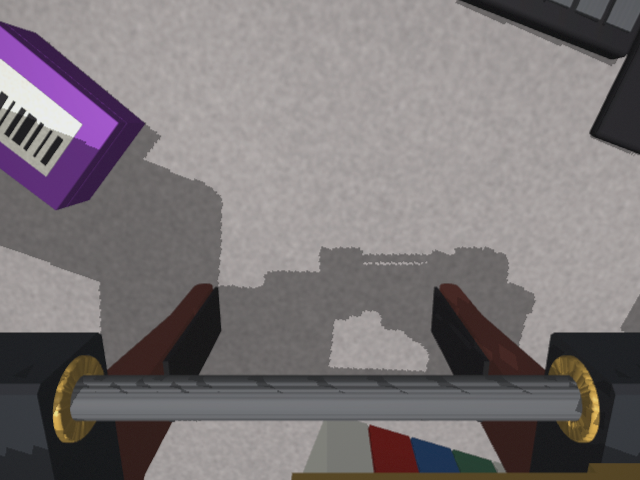

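Candidates for the red box in the top view: red lid (291,254), orange (233,311), the red pen (428,270), and the red rack caps (~(270,85)). The box-shaped ones in other colours are blue (356,246), turquoise (352,311) and (175,360), and purple (435,352). By the description it's (291,254). The station corner is at about (220,203), with the button at (199,196). Next I'll measure.

```bash
cat > h.py <<'E'
import numpy as np, cv2
from scipy.spatial.transform import Rotation as R
from workcell import calibration
def rot(q): return R.from_quat([q[1],q[2],q[3],q[0]])
def cast(name,uv,z):
    c=calibration(name); uv=np.atleast_2d(np.asarray(uv,float))
    d=np.c_[(uv[:,0]-c['cx'])/c['fx'],(uv[:,1]-c['cy'])/c['fy'],np.ones(len(uv))]
    d=rot(c['attitude']).apply(d); e=np.array(c['eye'])
    return e+d*((z-e[2])/d[:,2])[:,None]
def proj(name,P):
    c=calibration(name); p=rot(c['attitude']).inv().apply(np.atleast_2d(P)-np.array(c['eye']))
    return np.c_[p[:,0]/p[:,2]*c['fx']+c['cx'],p[:,1]/p[:,2]*c['fy']+c['cy']]
def lid(im,name,h0,h1,roi,z=50,smin=140,vmin=90):
    hsv=cv2.cvtColor(im,cv2.COLOR_RGB2HSV); H,S,V=cv2.split(hsv)
    hm=((H>=h0)&(H<=h1)) if h0<=h1 else ((H>=h0)|(H<=h1))
    m=(hm&(S>smin)&(V>vmin)).astype(np.uint8)
    k=np.zeros_like(m);x0,y0,x1,y1=roi;k[y0:y1,x0:x1]=1;m*=k
    cs,_=cv2.findContours(m,cv2.RETR_EXTERNAL,cv2.CHAIN_APPROX_NONE)
    c=max(cs,key=cv2.contourArea)[:,0,:]
    P=cast(name,c,z)[:,:2].astype(np.float32)
    r=cv2.minAreaRect(cv2.convexHull(P)); return r,cv2.boxPoints(r),m
E
python3 - <<'E'
from h import *
for n,rois in (("top",{'red':(170,6,(255,220,325,285)),'blue':(105,125,(325,215,390,275))}),("side",{'red':(170,6,(275,200,335,270)),'blue':(105,125,(290,250,365,320))})):
    im=cv2.imread(f"pics/{n}0.png")[:,:,::-1].copy()
    for k,(a,b,roi) in rois.items():
        r,p,m=lid(im,n,a,b,roi); print(n,k,np.round(r[0],1),np.round(r[1],1),round(r[2],1),p.round(0).tolist())
im=cv2.imread("pics/top0.png"); cv2.imwrite("pics/top0_crop.png",cv2.resize(im[130:300,170:410],None,fx=3.3,fy=3.3,interpolation=cv2.INTER_CUBIC))
im=cv2.imread("pics/side0.png"); cv2.imwrite("pics/side0_crop.png",cv2.resize(im[140:320,270:450],None,fx=3.3,fy=3.3,interpolation=cv2.INTER_CUBIC))
E
```

```text
top red [472.9  14.2] [ 89.9 109.9] 3.3 [[425.0, 66.0], [431.0, -43.0], [521.0, -38.0], [515.0, 72.0]]
top blue [ 487.8 -144.8] [ 89.7 110.1] 13.0 [[432.0, -101.0], [456.0, -209.0], [544.0, -188.0], [519.0, -81.0]]
side red [473.1   5.4] [ 89.8 120.9] 3.1 [[425.0, 63.0], [432.0, -57.0], [521.0, -53.0], [515.0, 68.0]]
side blue [ 486.9 -152.4] [ 92.9 118.3] 12.9 [[428.0, -105.0], [455.0, -220.0], [545.0, -200.0], [519.0, -84.0]]
```

View pics/top0_crop.png

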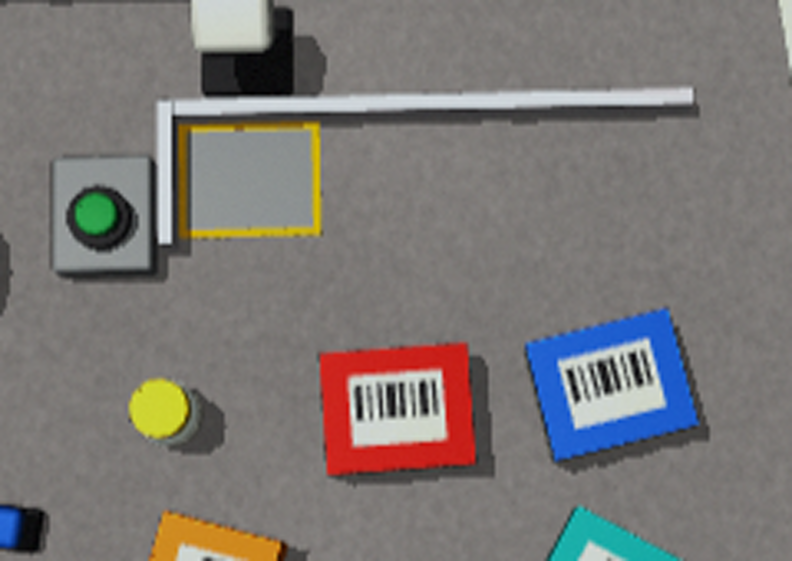

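View pics/side0_crop.png

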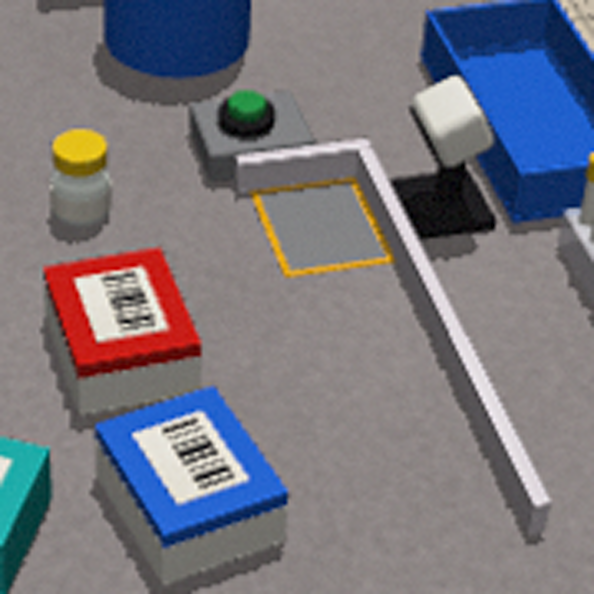

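The crop confirms the red lid at (291,254), with barcode and plain 90x110 box, blue to its right (-y side). Now the station frame, the button and the jar.

```bash
python3 - <<'E'
from h import *
im=cv2.imread("pics/top0.png")[:,:,::-1].copy()
hsv=cv2.cvtColor(im,cv2.COLOR_RGB2HSV);H,S,V=cv2.split(hsv)
# rail top
m=((V>170)&(S<40)).astype(np.uint8); k=np.zeros_like(m);k[150:210,214:385]=1;m*=k
m[:157,225:262]=0
cs,_=cv2.findContours(m,cv2.RETR_EXTERNAL,cv2.CHAIN_APPROX_NONE);c=max(cs,key=cv2.contourArea)[:,0,:]
print(cv2.boundingRect(c))
P=cast("top",c,30)[:,:2]
# rail column-wise lower/upper edges
lo=[];up=[]
for u in range(275,375):
    v=np.where(m[:,u])[0]
    if len(v): lo.append((u,v.max()+.5));up.append((u,v.min()-.5))
for nm,e in (("inner?",lo),("outer",up)):
    W=cast("top",e,30)[:,:2]; f=np.polyfit(W[:,1],W[:,0],1); print(nm,"x=",f,"yaw",np.degrees(np.arctan(-f[0])),W[[0,-1]].round(1))
l=[];r=[]
for v in range(170,200):
    u=np.where(m[v,:240])[0]
    if len(u): l.append((u.min()-.5,v));r.append((u.max()+.5,v))
for nm,e in (("outer",l),("inner",r)):
    W=cast("top",e,30)[:,:2]; f=np.polyfit(W[:,0],W[:,1],1); print("stop",nm,"y=",f,W[[0,-1]].round(1))
print("rail extents",P.min(0),P.max(0))
r,p,_=lid(im,"top",20,32,(222,160,272,206),z=0,smin=120,vmin=80);print("patch",r,p)
r,p,_=lid(im,"top",60,85,(180,175,215,215),z=38,smin=100,vmin=50);print("btn",r)
r,p,_=lid(im,"top",24,34,(205,240,235,268),z=65);print("jar",r)
im=cv2.imread("pics/side0.png")[:,:,::-1].copy()
r,p,_=lid(im,"side",60,85,(330,160,360,190),z=38,smin=100,vmin=50);print("btn side",r)
E
```

```text
(223, 157, 157, 8)
inner? x= [-2.83359596e-03  7.04659862e+02] yaw 0.16235265473807725 [[ 703.4   49.3]
 [ 706.5 -201. ]]
outer x= [-5.58148097e-03  7.15797039e+02] yaw 0.3197919821116063 [[ 716.3   49.1]
 [ 716.9 -201.3]]
stop outer y= [7.47105525e-04 1.93524196e+02] [[689.3 194. ]
 [615.1 194. ]]
stop inner y= [-1.20455016e-04  1.84077406e+02] [[689.1 184. ]
 [614.9 184. ]]
rail extents [ 703.88206851 -213.97967208] [716.49791089 180.22030247]
patch ((659.1184692382812, 127.83189392089844), (111.37273406982422, 89.05814361572266), 88.94258880615234) [[613.56934  72.97676]
 [702.6123   71.33325]
 [704.6676  182.68703]
 [615.62463 184.33054]]
btn ((626.9987182617188, 240.9393310546875), (30.592702865600586, 29.767841339111328), 0.21026387810707092)
jar ((475.2108154296875, 187.4751434326172), (41.26308822631836, 40.34488296508789), 71.49510955810547)
btn side ((626.95849609375, 244.2373046875), (37.58546829223633, 30.15676498413086), 76.2372817993164)
```

```bash
cat >> h.py <<'E'
def down(yaw_deg):
    "tool pointing down; yaw 0: jaws along +y, camera side toward -x"
    a=np.radians(yaw_deg); y=np.array([-np.sin(a),np.cos(a),0]); x=np.array([0,0,-1.]); z=np.cross(x,y)
    q=R.from_matrix(np.c_[x,y,z]).as_quat(); return [q[3],q[0],q[1],q[2]]
def shot(n,f):
    from workcell import camera
    im=camera(n); cv2.imwrite("pics/"+f,im[:,:,::-1]); return im
E
python3 - <<'E'
from h import *
from workcell import *
print(rot(readout.get_ee_rot()).as_matrix().round(2).tolist())
for p,y in (((400,14,250),0),((400,14,15),0),((606,14,15),0),((645,-65,15),90),((645,68,15),90),((626,240,60),0),((626,240,60),90)):
    j=kin.ik(p,down(y)); print(p,y,None if j is None else np.round(j,2))
bot.move_linear([194.3,-567.6,290])
bot.goto([400,14,250],down(0))
eoat.move_gripper(0.5)
print(readout.get_t(),readout.get_tcp_pos())
bot.move_linear([400,14,60],speed=200)
bot.move_linear([400,14,16],speed=80,f_stop=15)
print(readout.get_t(),readout.get_tcp_pos(),readout.get_ft_force())
shot("wrist","w1.png");shot("side","s1.png")
E
```

```text
[[-0.0, 0.32, -0.95], [0.0, -0.95, -0.32], [-1.0, -0.0, -0.0]]
(400, 14, 250) 0 [-0.14  0.03  1.87 -0.    1.24 -1.71]
(400, 14, 15) 0 [-0.14  0.43  2.14 -0.    0.57 -1.71]
(606, 14, 15) 0 [-0.09  0.61  1.68 -0.    0.85 -1.66]
(645, -65, 15) 90 [-0.21  0.65  1.58 -0.    0.91  2.93]
(645, 68, 15) 90 None
(626, 240, 60) 0 [ 0.26  0.62  1.5  -0.    1.02 -1.31]
(626, 240, 60) 90 [ 0.26  0.62  1.5  -0.    1.02 -2.88]
3.7833 [399.99664067  14.00446097 250.01716558]
5.5833 [400.23752286  13.96569472  16.27130091] [-0.47677104 -0.72996626 -0.09950895]
```

View side.

View pics/s1.png

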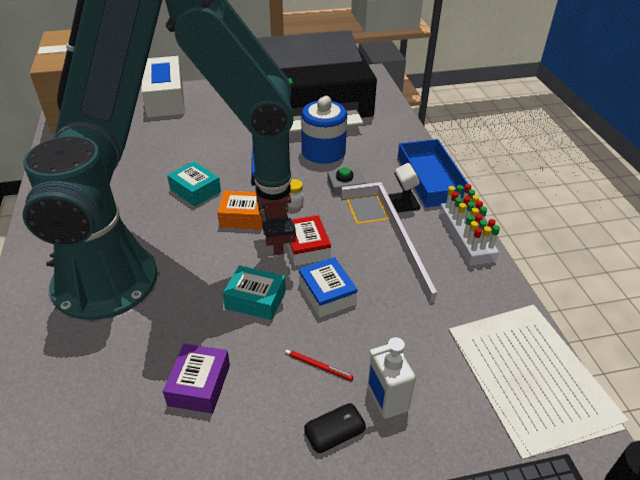

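View pics/w1.png

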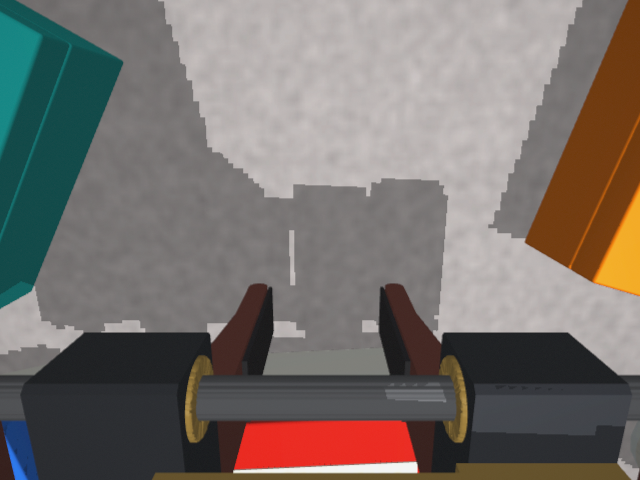

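The side view shows the fingers standing just behind the red box (310,232), clear of orange, turquoise and blue. Push it along +x to the rail.

```bash
python3 - <<'E'
from h import *
from workcell import *
print(bot.move_linear([590,14,16],speed=60,f_stop=15), readout.get_tcp_pos(),readout.get_ft_force())
print(bot.move_linear([612,14,16],speed=15,f_stop=8), readout.get_tcp_pos(),readout.get_ft_force(),readout.get_t())
im=shot("top","t2.png");shot("side","s2.png")
E
```

```text
False [589.84933004  14.01248125  15.98926776] [-1.08661192  0.43552396 -1.89087589]
True [602.21139661  13.95329555  15.52400146] [-0.28558692 -0.29435755 -0.69243153] 9.925
```

View pics/s2.png

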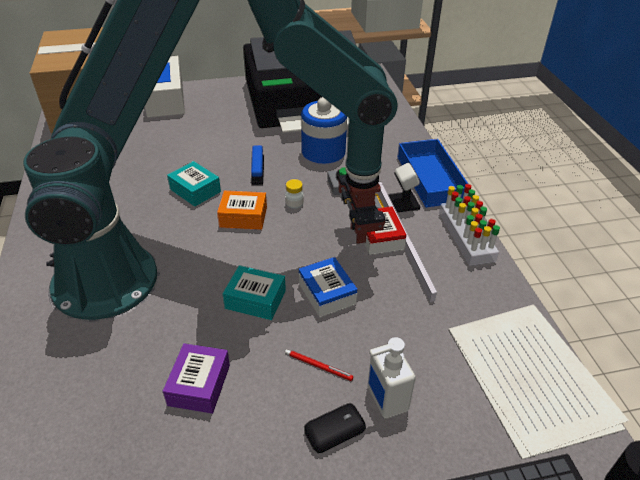

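View pics/t2.png

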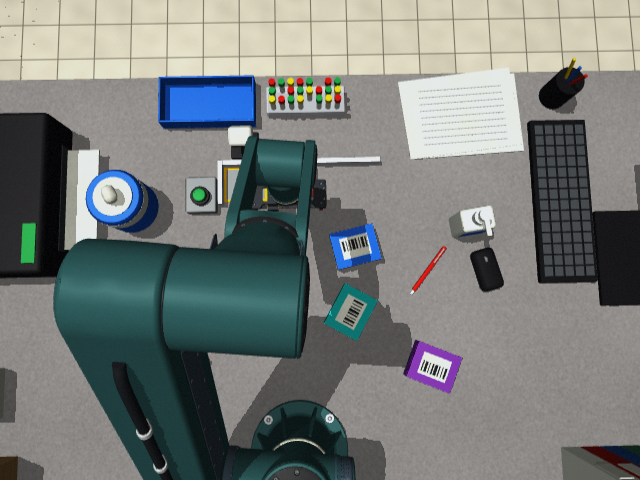

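The box is against the rail: side view shows it at (385,225) and the push stopped on force at TCP x=602, as predicted. Back off, look, and move round to the -y side.

```bash
python3 - <<'E'
from h import *
from workcell import *
for p in ((645,-75,150),(645,-75,15),(645,68,15),(645,68,150)):
    j=kin.ik(p,down(-90)); print(p,None if j is None else np.round(j,2))
bot.move_linear([580,14,16],speed=80)
bot.move_linear([560,14,160],speed=200)
bot.goto([645,-85,160],down(-90))
im=shot("top","t3.png");shot("side","s3.png");shot("wrist","w3.png")
print(readout.get_t(),readout.get_tcp_pos())
E
```

```text
(645, -75, 150) [-0.22  0.5   1.48 -0.    1.17 -0.22]
(645, -75, 15) [-0.22  0.66  1.58 -0.    0.91 -0.22]
(645, 68, 15) [-0.    0.65  1.58 -0.    0.91 -0.  ]
(645, 68, 150) [-0.    0.49  1.48 -0.    1.17 -0.  ]
12.7417 [644.68907075 -84.6076059  159.82210894]
```

View pics/s3.png

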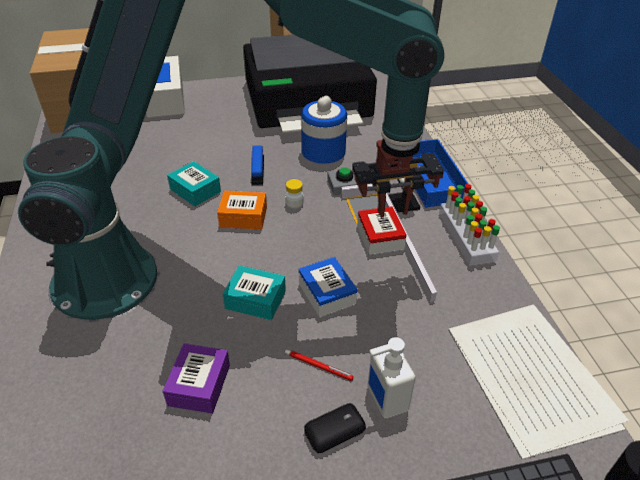

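View pics/t3.png

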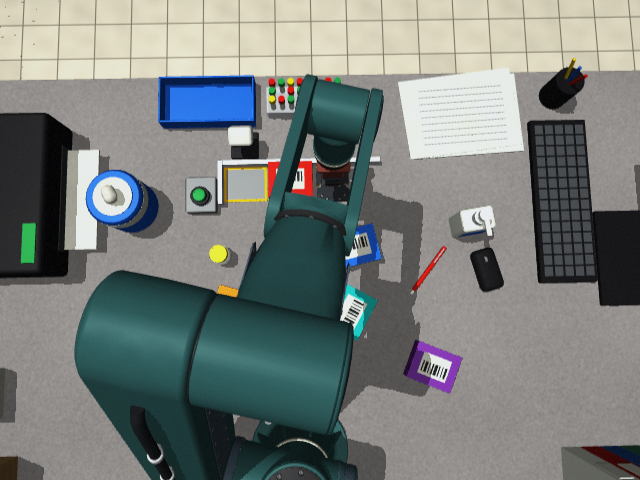

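View pics/w3.png

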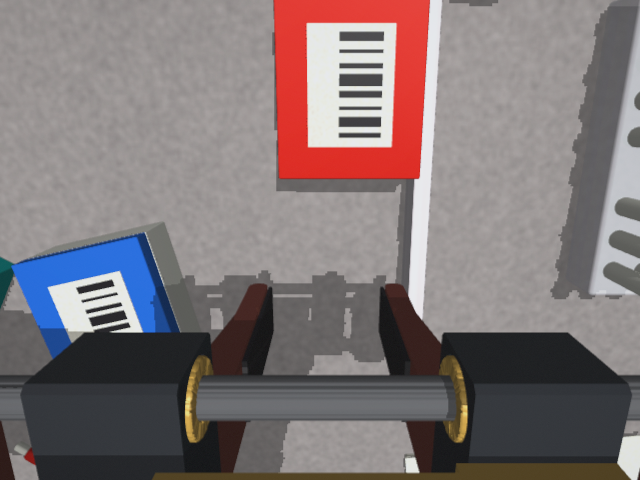

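```bash
python3 - <<'E'
from h import *
im=cv2.imread("pics/top0.png")[:,:,::-1].copy()
print("head top outline z=110:",cast("top",[(228,127),(253,127),(230,146),(253,146)],110).round(0).tolist())
print("foot z=5:",cast("top",[(231,159),(258,159),(258,134)],5).round(0).tolist())
print("head side z=100", cast("side",[(395,168),(405,163),(419,180),(405,190)],100).round(0).tolist())
E
```

```text
head top outline z=110: [[773.0, 155.0, 110.0], [772.0, 95.0, 110.0], [726.0, 150.0, 110.0], [725.0, 96.0, 110.0]]
foot z=5: [[724.0, 164.0, 5.0], [723.0, 95.0, 5.0], [789.0, 94.0, 5.0]]
head side z=100 [[735.0, 151.0, 100.0], [767.0, 167.0, 100.0], [778.0, 90.0, 100.0], [730.0, 57.0, 100.0]]
```

The reader head spans x>725, y>95, z to ~115, so the gripper body (178 mm wide along x) gets close to it at the end of the push. Plan: push with two fingers up to TCP y=45. Then finish with the jaws along y, closed fingers, so the body stays clear of the reader, and square up with a +x push.

```bash
python3 - <<'E'
from h import *
from workcell import *
bot.move_linear([648,-85,50],speed=200)
bot.move_linear([648,-85,16],speed=80,f_stop=15)
print(bot.move_linear([648,43,16],speed=45,f_stop=15), readout.get_tcp_pos(),readout.get_ft_force(),readout.get_t())
bot.move_linear([648,20,16],speed=80)
bot.move_linear([640,0,150],speed=200)
shot("top","t4.png");shot("side","s4.png");shot("wrist","w4.png")
print(readout.get_t())
E
```

```text
False [647.4747115   43.29513569  15.96644494] [-2.11236017 -4.17600101  2.24148504] 17.0083
18.425
```

View pics/s4.png

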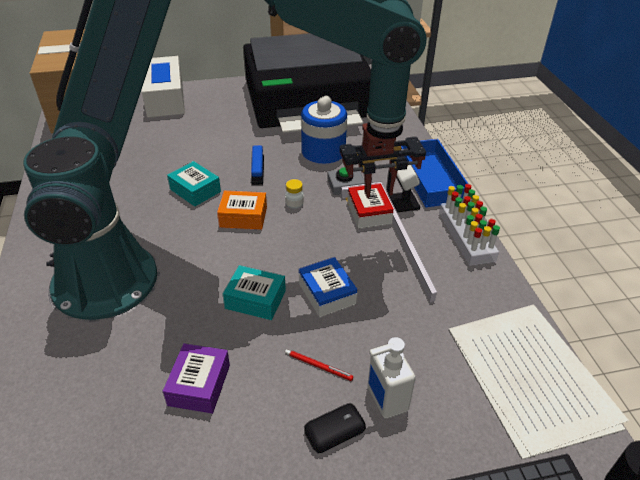

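View pics/w4.png

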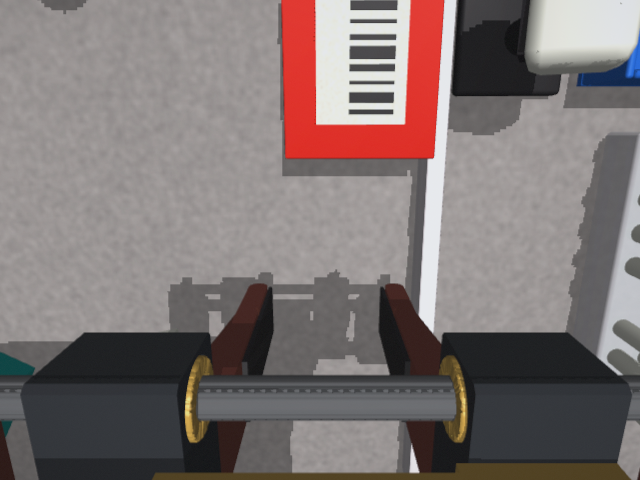

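View pics/t4.png

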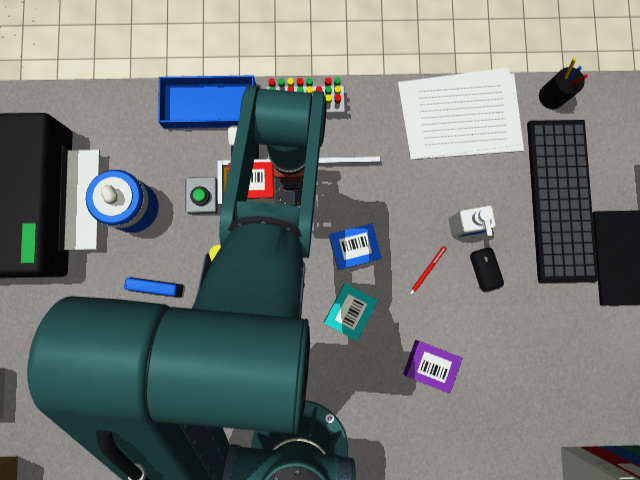

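Box is flush along the rail, seen at (370,200) in the side view, with about 20 mm left to the stop. Next is the last stretch with closed fingers, jaws along y.

```bash
python3 - <<'E'
from h import *
from workcell import *
bot.goto([660,5,150],down(0))
eoat.move_gripper(0.0)
bot.move_linear([660,5,40],speed=200)
bot.move_linear([660,5,16],speed=80,f_stop=15)
print(bot.move_linear([660,45,16],speed=40,f_stop=15), readout.get_tcp_pos(),readout.get_t())
print(bot.move_linear([660,75,16],speed=15,f_stop=8), readout.get_tcp_pos(),readout.get_ft_force(),readout.get_t())
shot("side","s5.png");shot("top","t5.png")
E
```

```text
False [659.99640306  44.91835121  15.97517105] 22.9083
True [660.1803198   62.40808341  15.85172532] [ 1.01963442 -2.05458066  1.85569095] 24.1167
```

View pics/s5.png

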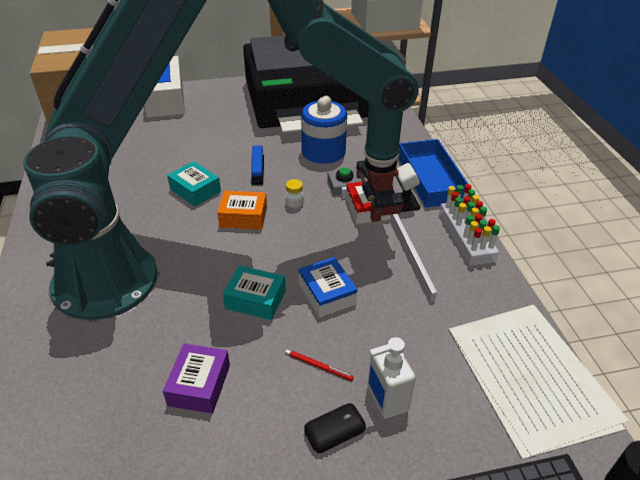

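View pics/t5.png

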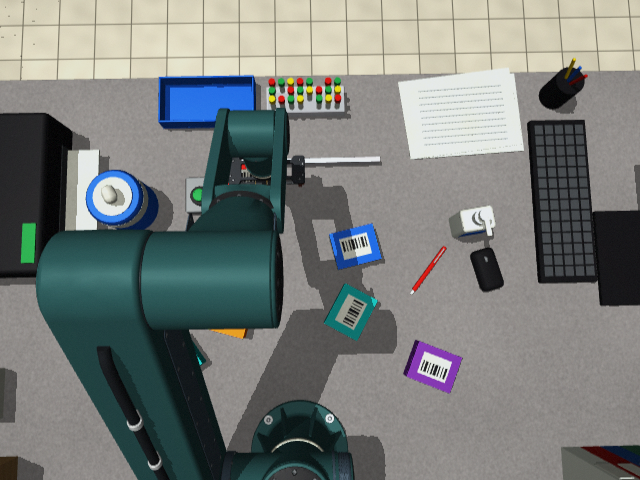

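Stopped against the end stop near the predicted place. Now square it against the rail with a two-finger +x push at the box's middle.

```bash
python3 - <<'E'
from h import *
from workcell import *
bot.move_linear([660,45,16],speed=80)
bot.move_linear([640,30,130],speed=250)
bot.move_linear([575,125,130],speed=250)
eoat.move_gripper(0.5)
bot.move_linear([575,125,16],speed=150,f_stop=15)
print(bot.move_linear([625,125,16],speed=25,f_stop=8), readout.get_tcp_pos(),readout.get_ft_force(),readout.get_t())
bot.move_linear([575,125,16],speed=80)
bot.move_linear([540,60,200],speed=250)
shot("side","s6.png");shot("top","t6.png");shot("wrist","w6.png")
print(readout.get_t(),readout.get_tcp_pos(),readout.get_ee_rot())
E
```

```text
True [601.8428334  124.91881233  15.40829659] [ 0.7154636   0.01060748 -0.30236686] 28.7
30.2667 [539.14805372  60.38279356 198.35171179] [ 7.04238382e-01 -1.20862944e-03  7.09962501e-01 -2.95296321e-04]
```

View pics/s6.png

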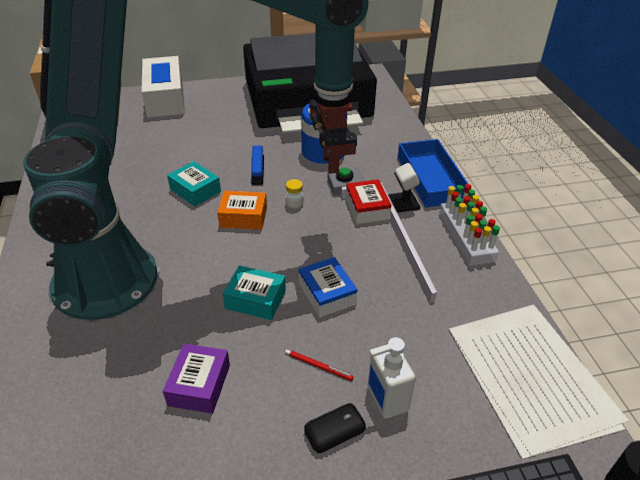

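View pics/t6.png

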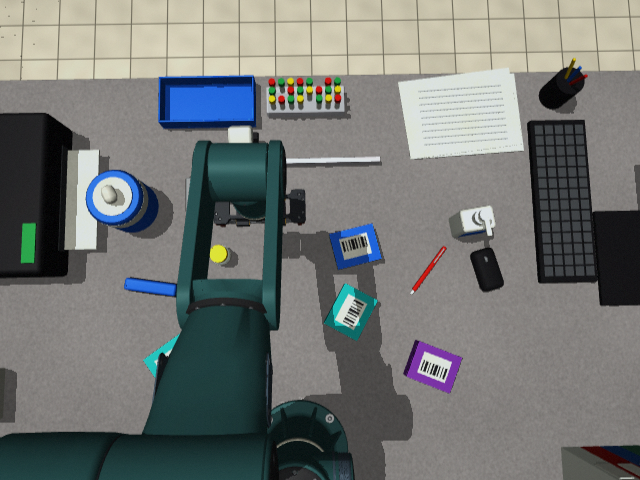

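View pics/w6.png

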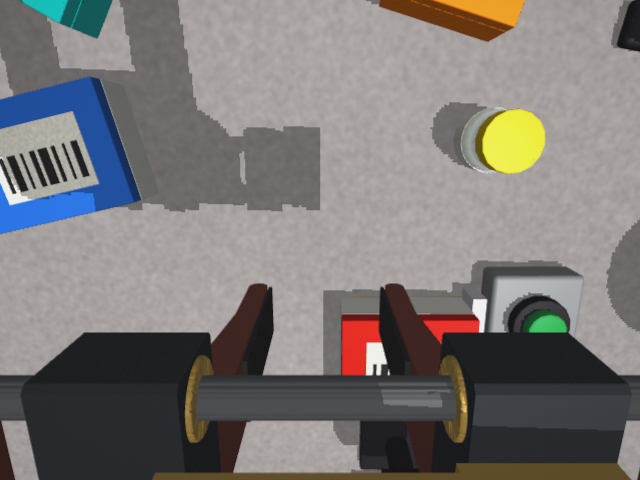

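```bash
python3 - <<'E'
from h import *
im=cv2.imread("pics/side6.png" if 0 else "pics/s6.png")[:,:,::-1].copy()
r,p,m=lid(im,"side",170,6,(335,170,400,212)); 
print("side lid",r,p.round(1).tolist())
r0,p0,_=lid(cv2.imread("pics/side0.png")[:,:,::-1].copy(),"side",170,6,(275,200,335,270));print("start",p0.round(1).tolist())
cv2.imwrite("pics/s6c.png",cv2.resize(cv2.imread("pics/s6.png")[155:245,320:440],None,fx=6,fy=6,interpolation=cv2.INTER_CUBIC))
E
```

```text
side lid ((657.7388305664062, 123.68405151367188), (88.32643127441406, 112.17707824707031), 0.24029438197612762) [[613.2999877929688, 179.60000610351562], [613.7999877929688, 67.4000015258789], [702.0999755859375, 67.80000305175781], [701.7000122070312, 180.0]]
start [[425.0, 63.29999923706055], [431.5, -57.400001525878906], [521.2000122070312, -52.5], [514.5999755859375, 68.19999694824219]]
```

View pics/s6c.png

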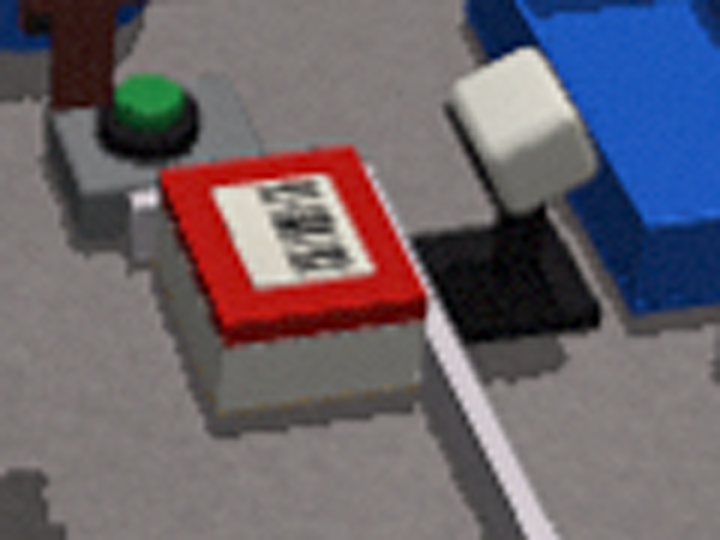

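Box reads 88x112 mm, yaw 0.2°, in the corner: only the near yellow edge is still visible, and the white rail meets the lid. Both contact stops agree with the predictions. Now the button.

```bash
python3 - <<'E'
from h import *
from workcell import *
eoat.move_gripper(0.0)
bot.move_linear([560,239,200],down(0),speed=250)
bot.move_linear([625,239,90],speed=200)
im=shot("wrist","w7.png");shot("side","s7.png")
print(readout.get_t(),readout.get_tcp_pos())
c=calibration("wrist")
E
```

```text
32.8167 [625.33000135 239.08663996  91.50073009]
```

View pics/w7.png

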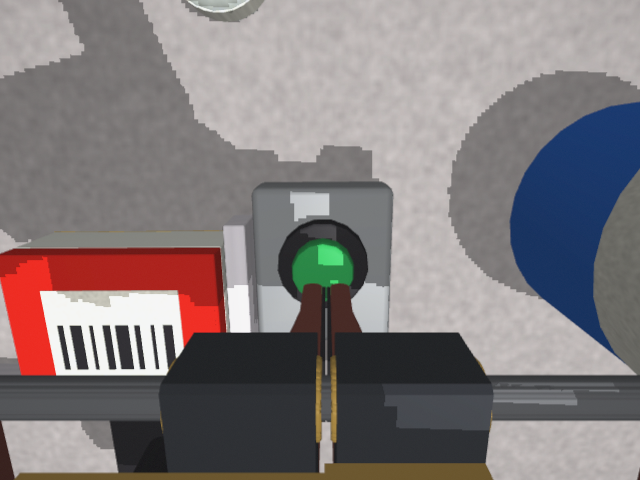

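View pics/s7.png

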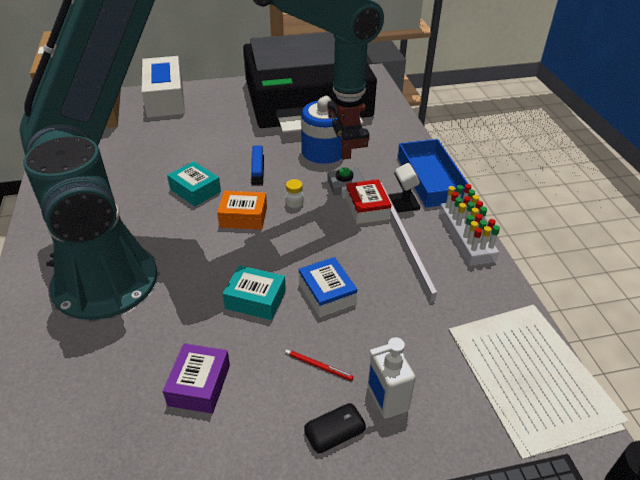

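```bash
python3 - <<'E'
from h import *
from workcell import *
c=calibration("wrist");T=np.array(c['tool_from_camera'])
Rt=rot(readout.get_ee_rot()).as_matrix();t=np.array(readout.get_tcp_pos())
def wc(uv,z):
    d=Rt@T[:3,:3]@np.array([(uv[0]-c['cx'])/c['fx'],(uv[1]-c['cy'])/c['fy'],1]);e=t+Rt@T[:3,3]
    return e+d*(z-e[2])/d[2]
for z in (40,45,48): print(z,wc((323,270),z).round(1),wc((292,270),z).round(1)[:2],wc((354,270),z)[:2].round(1),"top edge",wc((323,239),z)[:2].round(1))
E
```

```text
40 [625.7 237.3  40. ] [625.8 220.8] [625.7 253.7] top edge [608.8 237.3]
45 [624.  237.3  45. ] [624.  221.3] [624.  253.3] top edge [607.5 237.3]
48 [623.  237.3  48. ] [623.  221.5] [623.  253.1] top edge [606.7 237.3]
```

The wrist camera puts the button centre at (624,237), 32 mm wide at z≈45, which matches the station frame's prediction of (624,237). Press.

```bash
python3 - <<'E'
from h import *
from workcell import *
bot.move_linear([624,237.3,58],speed=60)
f0=readout.get_ft_force()
a=bot.move_linear([624,237.3,46.5],speed=10,f_stop=1.0); print(a,readout.get_tcp_pos(),readout.get_ft_force()-f0)
a=bot.move_linear([624,237.3,30],speed=10,f_stop=8); p=readout.get_tcp_pos(); print(a,p,readout.get_ft_force()-f0)
bot.move_linear([624,237.3,p[2]-1],speed=10); bot.hold(0.3)
print(readout.get_tcp_pos(),readout.get_ft_force()-f0)
shot("side","s8.png")
bot.move_linear([624,237.3,100],speed=80); bot.move_linear([520,237.3,220],speed=200)
bot.hold(.3); shot("side","s9.png");shot("wrist","w9.png");shot("top","t9.png"); print(readout.get_t())
E
```

```text
True [623.98252927 237.29411671  51.15576499] [ 0.76131224 -0.03427705  1.50254096]
True [624.01844524 237.31785708  46.3744368 ] [-0.94913338  0.30342281  6.01253462]
[623.9897202  237.29631433  46.28137845] [-0.22436817 -0.36135405  9.84424579]
37.9417
```

View pics/s8.png

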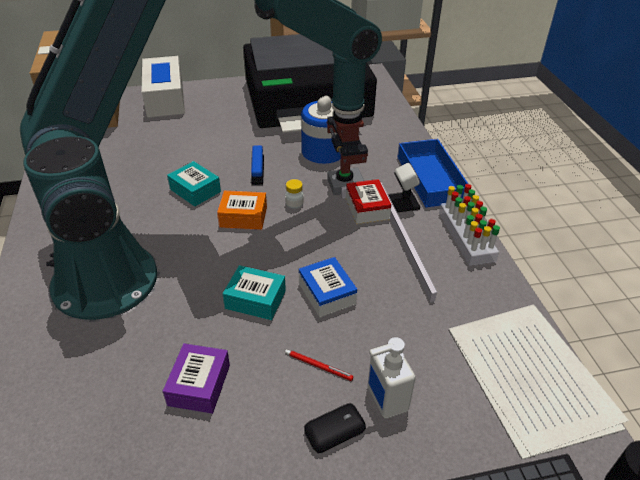

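View pics/s9.png

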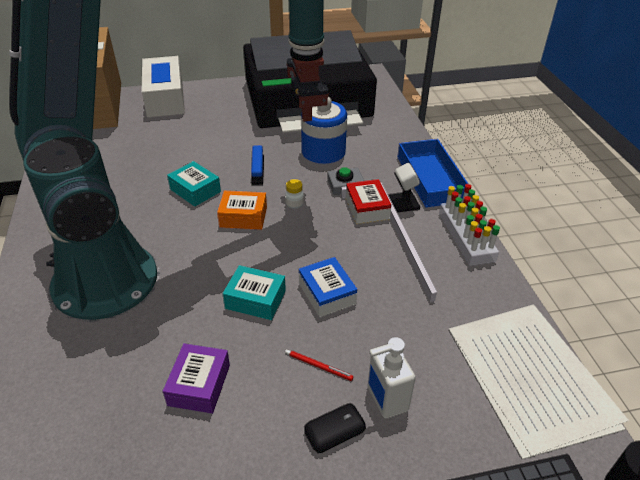

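View pics/t9.png

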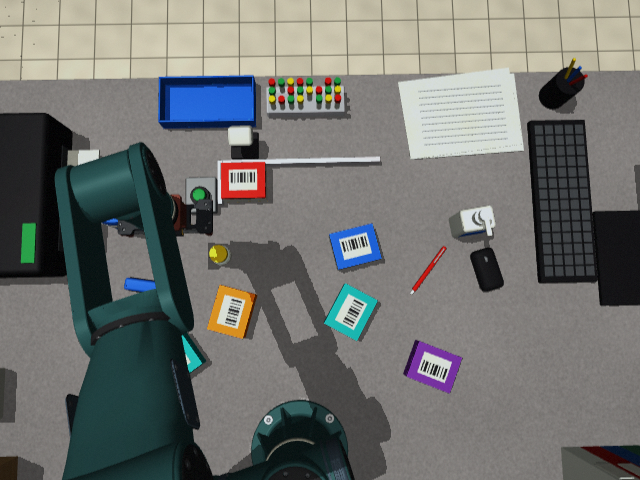

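Fully down: the travel ended in a hard stop (0.1 mm more took the force from 6 to 9.8 N). Final check of the box, the blue box and the other things in the clear top view.

```bash
python3 - <<'E'
from h import *
im=cv2.imread("pics/t9.png")[:,:,::-1].copy(); i0=cv2.imread("pics/top0.png")[:,:,::-1].copy()
r,p,_=lid(im,"top",170,6,(215,155,275,205),smin=140);print("red",r,p.round(1).tolist())
for i in (i0,im):
    print("blue",lid(i,"top",105,125,(325,215,390,275))[0]); print("pen",lid(i,"top",170,6,(400,240,450,300),z=8)[0][0])
s0=cv2.imread("pics/side0.png")[:,:,::-1].copy();s9=cv2.imread("pics/s9.png")[:,:,::-1].copy()
for s in (s0,s9):
    print("btn",lid(s,"side",60,85,(330,160,360,190),z=45,smin=100,vmin=50)[0][0],"jar",lid(s,"side",22,34,(280,175,310,215),z=65)[0][0])
E
```

```text
red ((658.0709228515625, 127.89981079101562), (89.07394409179688, 108.306640625), 0.3647414445877075) [[613.2000122070312, 181.8000030517578], [613.9000244140625, 73.5], [703.0, 74.0], [702.2999877929688, 182.3000030517578]]
blue ((487.7606201171875, -144.7574462890625), (89.74027252197266, 110.14568328857422), 12.998323440551758)
pen (433.0590515136719, -333.0354919433594)
blue ((487.7475280761719, -144.7604522705078), (89.76705932617188, 110.14568328857422), 12.998315811157227)
pen (433.0590515136719, -333.0354919433594)
btn (624.308349609375, 234.81298828125) jar (473.64898681640625, 177.09405517578125)
btn (624.822998046875, 236.92982482910156) jar (473.6522216796875, 177.11070251464844)
```

```bash
python3 -c "
from workcell import *
print(readout.get_t(), sign_off())"
```

```text
the job is handed in; nothing more can be done
37.9417 None
```

I pushed the red-lidded box to the guide rail, then along it to the end stop, and squared it against the rail. I then pressed the green button to its hard stop, released it, and handed the job in at 37.9 s of the 64 s allowed. The sign-off reports no verdict, so what follows rests on my own checks.

- **Box position:** In the last top view the box centre is at (658.1, 127.9) mm and the printed patch's centre is at (659.1, 127.8) mm. Its yaw is 0.4°, against about 0 to 0.3° measured for the rail. The yellow patch's outline read about -1°, which I put down to pixel size. The two rail contacts stopped within 0.4 mm of each other, and the end-stop contact was about 3 mm from where I predicted.
- **Button:** The press met a hard stop, with force rising to 9.8 N. I measured about 5 mm of travel because the start was only noticed after contact. The button's joint value can't be read. In the last side view it reads within about 2 mm of where it was at the start, so I take it to be up again.
- **Other objects:** The blue box, pen and jar measured unmoved, within 0.1 mm. I checked the sanitiser, mouse, stapler and wipes only by eye, and they look unmoved.

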